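# Lay the long card tube in the cutting box

## Robot

A 6-joint arm with a two-finger parallel gripper is mounted at the origin on a cart in front of the work surface, level with it; the furniture and walls round the work are solid. World frame = base frame: x ahead of the robot, y to its left, z up, the work surface at z = 0. Lengths are in m, angles in rad, forces in N, time in s.
With the tool pointing down it reaches from about 0.275 to 0.75 m from the base axis. Payload 10.2 kg.
Tool frame: the origin (TCP) lies midway between the tips of the shut fingers; the grasp point (between the pads) lies 19 mm behind it; z points along the fingers, y is the line along which they close (so a half turn about z gives the same grasp; the last joint's range is limited). The gripper opens to 85 mm and grips with 20 to 120 N. Pads are 22 mm wide; open, the fingers measure 114 mm over their backs; the gripper's body (76 mm by 85 mm) begins 54 mm behind the grasp point. The pads swing forward as they close: fully open they stand 13 mm farther back than shut.
Start: joints at [-1.502, 0.313, 1.498, -0, 1.331, -0.223], TCP at [0.151, -0.503, 0.231] pointing down, gripper open.
Joint ranges: [-2.94, 2.94], [-0.97, 2.17], [0.19, 2.56], [-1.23, 4.37], [0.02, 3.11], [-2.88, 2.88]. Speed limits (rad/s): [2.39, 2.39, 3.01, 3.14, 3.14, 3.14].

## Interface

Orientations are given as a rotation vector (axis times angle).
In Python, from rig import r, cams, models gives the robot as it stands.
- The arm moves only by the tool drive_tool, never from a script. Its argument "motion" is a list of rows, each an object with "offset": the shift along the tool's x, y, z in cm, a list of three; "rotation": the turn, a rotation vector about the tool's x, y, z in rad, a list of three. A call has 1 to 20 rows; each row shifts and turns the commanded pose from where the row before left it, along the tool's axes as they then stand; what a row does not reach is not made up. A row lasts 1/10 s, in which the tool goes at most 50 mm and 8.59 degrees, less where a joint would pass 70% of its speed; a pose out of reach is approached as far as the arm can. A call is refused whole if a number of a shift passes 5 or a number of a turn 0.15, either way. A call with a gripper value outside its range is refused whole. "fingers" is the finger opening in cm, from 0 to 8.54, set as the call begins (left out, the last holds). The fingers move at their own pace and stop on an object; "squeeze" is the grip in N (left out, the last holds). Time passes only in rows, so rows that do not move let the fingers close. It gives the time, the measured TCP pose, the force, the opening and the grip force at its end, in the units of the state.
- r.get_obs(): the state, without advancing time (a new reading comes with each control period).
- cams.get_image(name): name is "side" or "top" or "wrist"; returns a dict with "img" (400x640x3 uint8, blue, green, red), "z_map" (400x640 float32, m along the optical axis (not along the pixel's ray), 0 where there is no reading), "mtx" (3x3 intrinsics, pixels), "dist" ([k1, k2, p1, p2, k3] as OpenCV has them; the pictures are not rectified), "rvec" (rotation vector, rad) and "tvec" (3), from world to camera coordinates, as OpenCV has them; the wrist camera has in their place "T_tool_cam" (4x4, takes a point from camera to tool coordinates, whose origin is the TCP and whose axes are the flange's). Camera axes: x right, y down, z forward; pixel columns grow to the right and rows downward; lengths in m; the calibration is good to about 2 mm. A picture is of the moment at which its call begins: read the wrist's pose just before it.
- r.hand_in(): hands the job in; it is judged then, once.
Trained networks look in a picture, given as the dict that the camera call returned (one of the last four; its "shot" number tells which), for a name from the list of things; names that differ only in an ending like _2 or _b are one class to them, and where a whole thing is asked for, a point or a joint stands for the part that bears it (a point fixed in the world has none). Each returns a list of dicts, best first, with "p" (0 to 1); they miss things now and then, are a little off and sometimes report something else, mostly with a low value. They report only what shows in the picture. A call takes as long as a camera call. They do not tell look-alikes from the thing itself.
- models.spot_in(picture, label): "point" ([column, row] in pixels, amid what is visible of it).
- models.silhouettes(picture, label): "mask" (400x640 bool, what is visible of it) and "point" ([column, row] in pixels, amid what is visible of it).
The state is a dict: "time": time; "q": joint angles; "dq": joint speeds; "joint_torque": joint torques, N m; "tool_pos": TCP position; "tcp_rot": TCP orientation; "force": force on the tool from outside, world axes, zero at the start; "torque": the same for the moment, N m; "width": opening from 0.0 (shut) to 1.0 (fully open); "grasp_force": force on a finger pad.
Only numpy, scipy, OpenCV 4.12 (cv2) and the standard library are available. Lean on these libraries where they do the work, as an engineer would, in place of code of your own. Each camera call takes 0.05 s, during which the arm holds its last target. There are 200 camera calls.

## Task

Two card tubes stand upright in the two lanes of the wooden cutting box. With the fingertips only, push the longer tube over so that it falls towards the end stop and lies down in its lane, then push it along the lane until its leading end is right up against the stop. Do not grasp or lift anything, leave the shorter tube standing where it is, and do not disturb the things around the box.

Things in the scene. Friction and masses are not known exactly. Their poses are not given: they have to be found in the camera images.
- cutting_box: Wooden box 298 x 180 mm on feet, fixed. Two lanes 280 long, 75 wide along its x axis, centre lines y = +42.5 and -42.5 mm, floor 26 mm above the table; three walls 10 thick, tops 62 mm above the table, 3 mm saw slots. End -x open; at +x a stop 18 thick, 81 mm high, closes both lanes, its inner face at x = +140 mm. Origin: table level, mid lane length and width; z up.
- stop_left (a point): Point on the lane-side face of the end stop, in the middle of the lane on the box's +y side, 60 mm above the table (the height of the long tube's axis when it lies).
- stop_right (a point): The same point for the lane on the box's -y side.
- long_tube: Longer brown card tube, 69 mm diameter, 128 long, 0.05-0.09 kg, upright in one lane near the open end. Origin: centre of the end it first stands on; z runs along it. Its ends look open but act as closed. Pushed level towards the stop 85 to 115 mm above the lane floor it tips on its leading foot edge and topples once its top has moved some 70 mm; lying, it slides along the lane under a light push.
- long_tube_top (a point): Centre of the long tube's upper end (the leading end once it has been tipped towards the stop), 128 mm from its origin.
- short_tube: The shorter and thinner brown card tube, 47 mm in diameter, 85 mm long, 0.03 kg, loose, upright in the other lane near the open end. Origin: centre of its underside. Must stay standing where it is.
- paint_bottle: Small dark paint bottle with a black cap, 40 mm wide, 105 mm high, standing beyond the box as seen from the robot. Origin: centre of its underside. Leave alone.
- masking_tape: Roll of masking tape lying flat, 104 mm across, 25 mm high, on the table off the box's open end. Origin: centre of its underside. Leave alone.
- mug: White mug, 82 mm in diameter, 94 mm high, with a handle, standing off the box's stop end. Origin: on its underside, 18 mm from the bowl's centre towards the handle. Leave alone.
Mind the look-alikes: they are no part of the job. Leave any pink look-alike of the long_tube alone.

How it is judged:
At the end, for the whole second after the job is handed in: The long tube lies at rest in its lane, tipped towards the stop (within 0.08 rad of the lane, 12 mm of its centre line, end centres 50 to 70 mm above the table), its leading end within 6 mm of the stop; the short tube stands upright within 20 mm of where it was (x of long_tube_top in the frame of cutting_box above 0.134 m and angle between the z axis of long_tube and the x axis of cutting_box, either way round below 0.08 rad and height (world z) of long_tube between 0.05 and 0.07 m and height (world z) of long_tube_top between 0.05 and 0.07 m and ((y of long_tube in the frame of cutting_box between 0.0305 and 0.0545 m and y of long_tube_top in the frame of cutting_box between 0.0305 and 0.0545 m) or (y of long_tube in the frame of cutting_box between -0.0545 and -0.0305 m and y of long_tube_top in the frame of cutting_box between -0.0545 and -0.0305 m)) and linear speed of long_tube below 0.02 m/s and angle between short_tube's own z axis and vertical below 0.15 rad and distance of short_tube from where it was at the start of the episode below 0.02 m); the robot touches nothing.
It fails at once if the long tube is lifted or carried instead of being tipped and slid ((angle between long_tube's own z axis and vertical below 0.2 rad and height (world z) of long_tube above 0.048 m) or (angle between long_tube's own z axis and vertical below 0.7 rad and height (world z) of long_tube above 0.062 m) or height (world z) of long_tube above 0.085 m or (angle between long_tube's own z axis and vertical above 1.4 rad and height (world z) of each of long_tube_top, long_tube above 0.08 m)).
It fails at once if the short tube is tipped, lifted or moved more than 20 mm (angle between short_tube's own z axis and vertical above 0.25 rad or distance of short_tube from where it was at the start of the episode above 0.02 m).
It fails at once if a thing beside the box is knocked over, lifted or moved more than 30 mm ((angle between paint_bottle's own z axis and vertical above 0.3 rad or distance of paint_bottle from where it was at the start of the episode above 0.03 m) or (angle between masking_tape's own z axis and vertical above 0.3 rad or distance of masking_tape from where it was at the start of the episode above 0.03 m) or (angle between mug's own z axis and vertical above 0.3 rad or distance of mug from where it was at the start of the episode above 0.03 m)).
It also fails if it takes over 48 s, if anything falls off the work surface, if the arm or the gripper's body presses on something with over 40 N, if the wrist force passes 120 N, or if a joint passes its speed limit or range.

## Working session

There is one attempt and no reset: what is moved stays moved. The work goes in short steps, Python scripts to look and compute and a tool call to move; the robot and the scene stay as the last step left them, time stands still between calls to the robot, and variables do not carry over. Pictures are saved under pics/ and viewed, at most 10 in all, crops included, and the job is handed in when it is done.

Besides the shell and the picture viewer there is one more tool, called as a command line: name --argument value ..., lists and objects as JSON in quotes. drive_tool: Moves the arm, as the interface text tells. Its arguments: {"type":"object","properties":{"motion":{"type":"array","items":{"type":"object","properties":{"offset":{"type":"array","items":{"type":"number"}},"rotation":{"type":"array","items":{"type":"number"}}}}},"fingers":{"type":"number"},"squeeze":{"type":"number"}},"required":["motion"]}

```bash
mkdir -p pics; cat > h.py <<'E'
import numpy as np, cv2
from rig import r, cams, models
def world(p, uv, z=None):
    """points in world from pixels, from z_map (fixed cams)"""
    R=cv2.Rodrigues(np.array(p['rvec'],float))[0]; t=np.array(p['tvec'],float).reshape(3)
    uv=np.atleast_2d(np.array(uv,float))
    n=cv2.undistortPoints(uv[:,None],np.array(p['mtx']),np.array(p['dist']))[:,0]
    d=p['z_map'][uv[:,1].astype(int),uv[:,0].astype(int)]
    c=np.c_[n,np.ones(len(n))]
    if z is not None:
        o=-R.T@t; v=c@R; return o+v*((z-o[2])/v[:,2])[:,None]
    return (c*d[:,None]-t)@R
def maskpts(p,m):
    v,u=np.nonzero(m&(p['z_map']>0)); return world(p,np.c_[u,v])
E
python3 - <<'E'
from h import *
o=r.get_obs(); print(o['time'],o['tool_pos'],o['tcp_rot'])
for c in ['top','side']:
    p=cams.get_image(c); cv2.imwrite(f'pics/{c}0.png',p['img'])
    for n in ['cutting_box','long_tube','short_tube','paint_bottle','masking_tape','mug']:
        for s in models.silhouettes(p,n)[:3]:
            w=maskpts(p,s['mask'])
            if len(w)==0: continue
            k=w[w[:,2]>w[:,2].max()-.012]
            print(c,n,round(s['p'],2),np.round(s['point']),'med',np.median(w,0).round(3),'lo',np.percentile(w,2,0).round(3),'hi',np.percentile(w,98,0).round(3))
E
```

```text
0.0 [ 0.15100286 -0.50254256  0.23072762] [-3.10693409e+00 -4.56537195e-01 -1.78872899e-04]
top cutting_box 0.79 [318. 228.] med [ 0.5   -0.122  0.027] lo [ 0.408 -0.279  0.021] hi [0.589 0.007 0.082]
top long_tube 0.95 [311. 152.] med [ 0.715 -0.098  0.076] lo [ 0.667 -0.127  0.012] hi [ 0.735 -0.067  0.127]
top long_tube 0.74 [362. 242.] med [ 0.457 -0.235  0.105] lo [ 0.418 -0.251  0.026] hi [ 0.482 -0.184  0.155]
top paint_bottle 0.61 [280. 158.] med [ 0.699 -0.006  0.07 ] lo [ 0.687 -0.023  0.008] hi [0.721 0.014 0.105]
top masking_tape 0.92 [446. 240.] med [ 0.461 -0.451  0.022] lo [ 0.41  -0.496 -0.001] hi [ 0.506 -0.399  0.028]
top mug 0.63 [202. 267.] med [0.402 0.212 0.042] lo [0.367 0.139 0.014] hi [0.438 0.247 0.095]
side cutting_box 0.87 [328. 230.] med [ 0.495 -0.058  0.045] lo [ 0.403 -0.241  0.018] hi [0.593 0.018 0.081]
side long_tube 0.76 [364. 200.] med [ 0.446 -0.192  0.103] lo [ 0.417 -0.608 -0.   ] hi [ 0.548 -0.183  0.152]
side long_tube 0.57 [269. 211.] med [ 0.688 -0.075  0.074] lo [ 0.668 -0.343  0.001] hi [ 0.903 -0.063  0.126]
side short_tube 0.62 [340. 199.] med [ 0.531 -0.21   0.083] lo [ 0.511 -0.25   0.037] hi [ 0.557 -0.204  0.109]
side paint_bottle 0.79 [251. 228.] med [0.697 0.008 0.049] lo [ 0.686 -0.011  0.002] hi [0.718 0.017 0.099]
side paint_bottle 0.52 [342. 198.] med [ 0.532 -0.212  0.08 ] lo [ 0.512 -0.398  0.014] hi [ 0.648 -0.204  0.109]
side masking_tape 0.71 [329. 230.] med [ 0.494 -0.063  0.045] lo [ 0.403 -0.239  0.017] hi [0.594 0.019 0.081]
side masking_tape 0.59 [382. 193.] med [ 0.471 -0.464  0.016] lo [ 0.417 -0.492 -0.002] hi [ 0.498 -0.218  0.11 ]
side mug 0.74 [310. 301.] med [0.395 0.231 0.062] lo [0.362 0.166 0.006] hi [0.438 0.251 0.093]
side mug 0.74 [382. 198.] med [ 0.471 -0.471  0.015] lo [ 0.445 -0.491 -0.002] hi [ 0.495 -0.396  0.025]
```

View pics/top0.png

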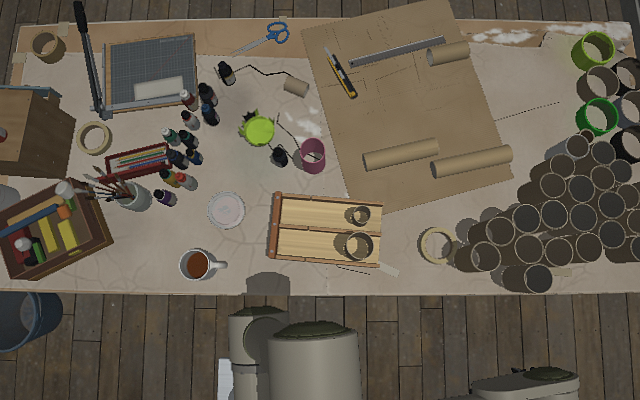

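View pics/side0.png

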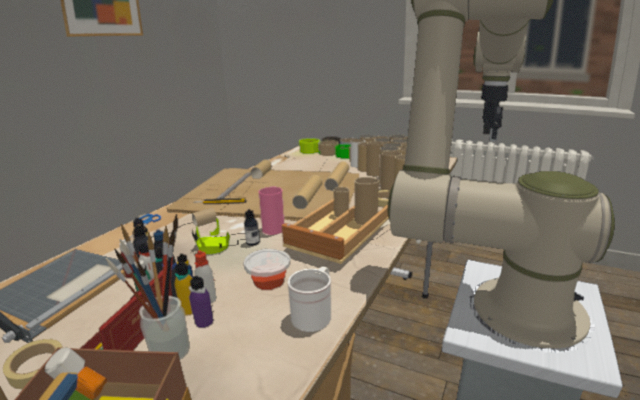

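Top view: the tall brown tube is at (355,245) in the near lane, the short one at (360,213) in the far lane, and the pink look-alike at (313,155) outside the box. Brown stacked tubes stand from (470,255) rightwards, and brown tubes lie at (400,153) and (470,160). The stop is on the left at (272,225), so it lies in world +y. I choose (355,245): it is brown, tall and in a lane.

```bash
python3 - <<'E'
from h import *
p=cams.get_image('top')
cv2.imwrite('pics/crop.png',cv2.resize(p['img'][180:280,255:395],None,fx=5,fy=5,interpolation=cv2.INTER_CUBIC))
v,u=np.mgrid[150:290,240:460]; uv=np.c_[u.ravel(),v.ravel()]
w=world(p,uv); ok=p['z_map'][uv[:,1],uv[:,0]]>0; w=w[ok]
def sel(x0,x1,y0,y1,z0,z1): 
    return w[(w[:,0]>x0)&(w[:,0]<x1)&(w[:,1]>y0)&(w[:,1]<y1)&(w[:,2]>z0)&(w[:,2]<z1)]
def rep(n,k):
    print(n,len(k),cv2.minAreaRect((k[:,:2]*1000).astype(np.float32)),k[:,2].mean().round(3))
rep('stop',sel(.38,.62,-.05,.06,.074,.09))
rep('walls+',sel(.38,.62,-.30,.06,.055,.07))
rep('box',sel(.39,.61,-.30,.06,.02,.09))
for n,a in (('long',(.40,.50,-.28,-.15,.143,.17)),('short',(.49,.59,-.28,-.15,.10,.12))):
    k=sel(*a); print(n,len(k),k[:,2].mean(),cv2.minEnclosingCircle((k[:,:2]*1000).astype(np.float32)),k.min(0),k.max(0))
E
```

```text
stop 459 ((511.7606201171875, 3.3119125366210938), (18.60630226135254, 179.02630615234375), 85.12560272216797) 0.081
walls+ 1252 ((499.0850830078125, -141.23699951171875), (287.2010498046875, 180.7554931640625), 85.0404052734375) 0.061
box 6989 ((513.794677734375, -137.33045959472656), (298.6579284667969, 210.29681396484375), 85.24433898925781) 0.037
long 91 0.1509815714562361 ((448.8222351074219, -218.1549530029297), 35.15846633911133) [ 0.41513226 -0.25122857  0.14343826] [ 0.48227821 -0.18434423  0.15690498]
short 57 0.10763496751239222 ((533.3358154296875, -227.74029541015625), 23.92789077758789) [ 0.50948212 -0.25000917  0.1002636 ] [ 0.55714159 -0.20542814  0.11244785]
```

View pics/crop.png

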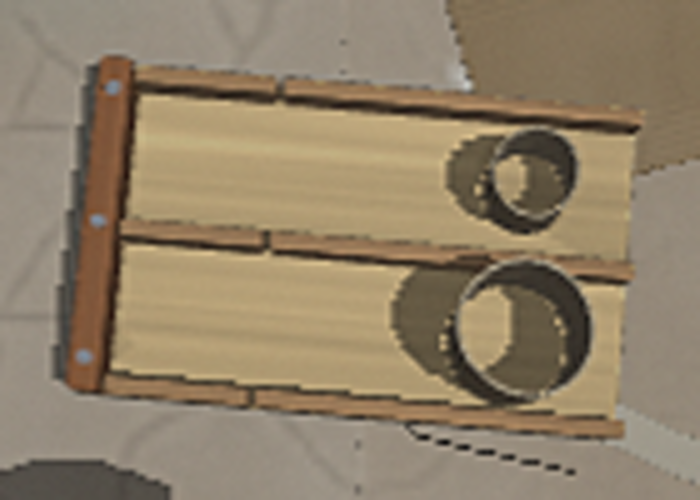

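The crop confirms it: the brown tall tube is in the near lane (530,330 in the crop), the stop is on the left, and nothing blocks the lane. I'll turn the tool to line up with the lane, shut the fingers and move behind the tube.

drive_tool --motion '[{"rotation":[0,0,0.126]},{"rotation":[0,0,0.126]},{"rotation":[0,0,0.125]},{"offset":[3.4,-2.9,0]},{"offset":[3.4,-2.9,0]},{"offset":[3.4,-2.9,0]},{"offset":[3.4,-2.9,0]},{"offset":[3.4,-2.9,0]},{"offset":[3.4,-2.9,0]},{"offset":[3.4,-2.9,0]},{"offset":[3.4,-2.8,0]},{"offset":[0,0,0]},{"offset":[0,0,0]}]' --fingers 0

```text
invalid input
```

```bash
cat >> h.py <<'E'
EX=np.array([.086,.9963,0]);EY=np.array([-.9963,.086,0]);O=np.array([.499,-.1451,0])
def box(w): w=np.atleast_2d(w)-O; return np.c_[w@EX,w@EY,w[:,2]]
def tool():
    o=r.get_obs(); R=cv2.Rodrigues(np.array(o['tcp_rot']))[0]
    print('t',o['time'],'box',box(o['tool_pos'])[0].round(4),'toolaxes in box',(np.c_[EX,EY].T@R[:,:2]).round(3).tolist(),'F',np.round(o['force'],1),o['width'])
E
python3 -c "
from h import *
tool()"
```

```text
t 0.75 box [-0.3863  0.3159  0.2313] toolaxes in box [[0.369, -0.929], [-0.929, -0.369]] F [ 0.2 -0.5 -0.3] 0.99847272288577
```

drive_tool --motion '[{"offset":[0,0,0],"rotation":[0,0,0.126]},{"offset":[0,0,0],"rotation":[0,0,0.126]},{"offset":[0,0,0],"rotation":[0,0,0.125]},{"offset":[3.4,-2.9,0],"rotation":[0,0,0]},{"offset":[3.4,-2.9,0],"rotation":[0,0,0]},{"offset":[3.4,-2.9,0],"rotation":[0,0,0]},{"offset":[3.4,-2.9,0],"rotation":[0,0,0]},{"offset":[3.4,-2.9,0],"rotation":[0,0,0]},{"offset":[3.4,-2.9,0],"rotation":[0,0,0]},{"offset":[3.4,-2.9,0],"rotation":[0,0,0]},{"offset":[3.4,-2.8,0],"rotation":[0,0,0]},{"offset":[0,0,0],"rotation":[0,0,0]},{"offset":[0,0,0],"rotation":[0,0,0]}]' --fingers 0

```text
time: 2.05
tool_pos: [0.442, -0.2953, 0.2311]
tcp_rot: [-3.139, 0.131, 0.001]
force: [0.7, 0.2, -0.3]
width: -0.006
grasp_force: 0.0
```

```bash
python3 -c "
from h import *
tool()"
```

```text
t 2.05 box [-0.1546  0.0439  0.2311] toolaxes in box [[0.003, -1.0], [-1.0, -0.003]] F [ 0.7  0.2 -0.3] -0.005511669561769742
```

drive_tool --motion '[{"offset":[0.1,0,3],"rotation":[0,0,0]},{"offset":[0,0,3],"rotation":[0,0,0]},{"offset":[0,0,3],"rotation":[0,0,0]},{"offset":[0,0,1.6],"rotation":[0,0,0]},{"offset":[0,-0.5,0],"rotation":[0,0,0]},{"offset":[0,-0.5,0],"rotation":[0,0,0]},{"offset":[0,-0.5,0],"rotation":[0,0,0]},{"offset":[0,-0.5,0],"rotation":[0,0,0]},{"offset":[0,-0.5,0],"rotation":[0,0,0]},{"offset":[0,-0.5,0],"rotation":[0,0,0]},{"offset":[0,-0.5,0],"rotation":[0,0,0]},{"offset":[0,-0.5,0],"rotation":[0,0,0]},{"offset":[0,-0.5,0],"rotation":[0,0,0]}]'

```text
time: 3.35
tool_pos: [0.4466, -0.2506, 0.1253]
tcp_rot: [3.139, -0.134, 0.0]
force: [-0.5, 1.0, 1.0]
width: 0.003
grasp_force: 0.2
```

```bash
python3 - <<'E'
from h import *
tool()
p=cams.get_image('side'); cv2.imwrite('pics/s1.png',cv2.resize(p['img'][130:290,250:470],None,fx=3.5,fy=3.5))
E
```

```text
t 3.35 box [-0.1097  0.0431  0.1253] toolaxes in box [[0.001, -1.0], [-1.0, -0.001]] F [-0.5  1.   1. ] 0.0028950677978266007
```

View pics/s1.png

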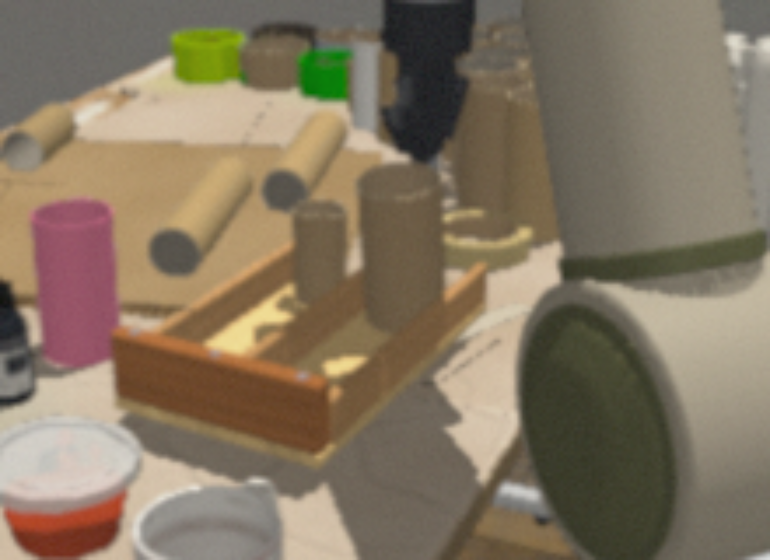

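The picture shows the tool at the back of the tall tube at (410,170) and the short tube untouched at (320,250). I'll keep pushing.

drive_tool --motion '[{"offset":[0,-0.6,0],"rotation":[0,0,0]},{"offset":[0,-0.6,0],"rotation":[0,0,0]},{"offset":[0,-0.6,0],"rotation":[0,0,0]},{"offset":[0,-0.6,0],"rotation":[0,0,0]},{"offset":[0,-0.6,0],"rotation":[0,0,0]},{"offset":[0,-0.6,0],"rotation":[0,0,0]},{"offset":[0,-0.6,0],"rotation":[0,0,0]},{"offset":[0,-0.6,0],"rotation":[0,0,0]},{"offset":[0,0,0],"rotation":[0,0,0]}]'

```text
time: 4.3
tool_pos: [0.4506, -0.2025, 0.1253]
tcp_rot: [-3.139, 0.133, 0.0]
force: [-0.3, -0.5, -0.3]
width: -0.002
grasp_force: 0.0
```

```bash
python3 - <<'E'
from h import *
tool()
p=cams.get_image('side'); cv2.imwrite('pics/s2.png',cv2.resize(p['img'][130:290,250:470],None,fx=3.5,fy=3.5))
E
```

```text
t 4.3 box [-0.0614  0.0432  0.1253] toolaxes in box [[0.002, -1.0], [-1.0, -0.002]] F [-0.3 -0.5 -0.3] -0.0017839670047514835
```

View pics/s2.png

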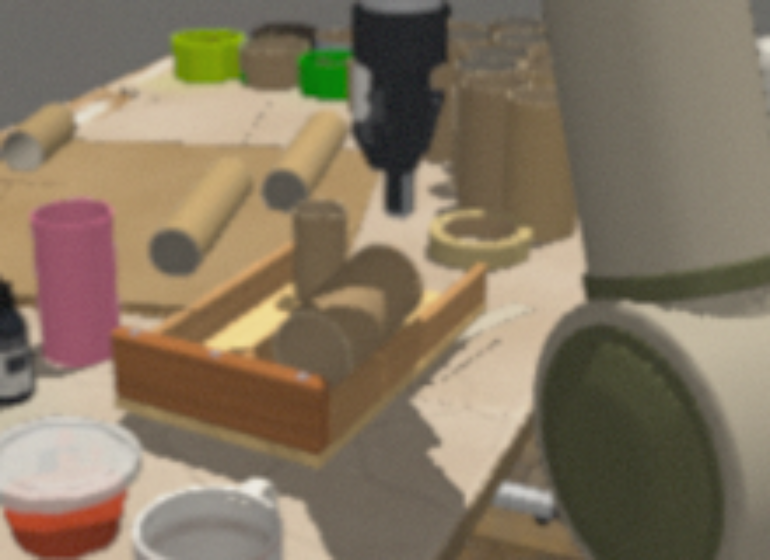

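The tube has tipped over and lies in its lane, with its leading end at (315,345) near the stop; the short tube still stands. I'll back off, measure the rear end, then descend.

drive_tool --motion '[{"offset":[0,2,0],"rotation":[0,0,0]},{"offset":[0,2,0],"rotation":[0,0,0]},{"offset":[0,0,0],"rotation":[0,0,0]}]'

```text
time: 4.65
tool_pos: [0.447, -0.2449, 0.1253]
tcp_rot: [3.138, -0.137, 0.001]
force: [-0.6, -0.5, -0.1]
width: 0.002
grasp_force: 0.0
```

```bash
cat >> h.py <<'E'
def look():
    tool()
    for c in ('top','side'):
        p=cams.get_image(c); v,u=np.mgrid[100:300,240:460]; uv=np.c_[u.ravel(),v.ravel()]
        uv=uv[p['z_map'][uv[:,1],uv[:,0]]>0]; b=box(world(p,uv))
        k=b[(b[:,0]>-.1)&(b[:,0]<.138)&(abs(b[:,1]-.0425)<.034)&(b[:,2]>.066)&(b[:,2]<.105)]
        print(c,len(k),'x',np.percentile(k[:,0],[0,2,50,98,100]).round(4),'top z',np.percentile(k[:,2],98).round(4),'y mean of ridge',k[k[:,2]>.088,1].mean().round(4))
        s=b[(abs(b[:,0]+.08)<.05)&(abs(b[:,1]+.0425)<.034)&(b[:,2]>.095)&(b[:,2]<.12)]
        if len(s): print('   short',s.min(0).round(3),s.max(0).round(3))
E
python3 -c "
from h import *
look()"
```

```text
t 4.65 box [-0.1039  0.0432  0.1253] toolaxes in box [[-0.001, -1.0], [-1.0, 0.001]] F [-0.6 -0.5 -0.1] 0.0016650134538865574
top 861 x [-0.0316 -0.0187  0.0376  0.0816  0.0833] top z 0.0982 y mean of ridge 0.045
   short [-0.08  -0.065  0.095] [-0.057 -0.036  0.114]
side 561 x [-0.0437 -0.0393  0.0314  0.0837  0.0873] top z 0.0958 y mean of ridge 0.049
   short [-0.103 -0.069  0.095] [-0.056 -0.019  0.111]
```

drive_tool --motion '[{"offset":[0,0,2.4],"rotation":[0,0,0]},{"offset":[0,0,2.4],"rotation":[0,0,0]},{"offset":[0,0,2.2],"rotation":[0,0,0]},{"offset":[0,-1,0],"rotation":[0,0,0]},{"offset":[0,-1,0],"rotation":[0,0,0]},{"offset":[0,-1,0],"rotation":[0,0,0]},{"offset":[0,-0.6,0],"rotation":[0,0,0]},{"offset":[0,-0.6,0],"rotation":[0,0,0]},{"offset":[0,-0.6,0],"rotation":[0,0,0]},{"offset":[0,-0.6,0],"rotation":[0,0,0]},{"offset":[0,-0.6,0],"rotation":[0,0,0]},{"offset":[0,-0.6,0],"rotation":[0,0,0]},{"offset":[0,-0.6,0],"rotation":[0,0,0]},{"offset":[0,-0.6,0],"rotation":[0,0,0]},{"offset":[0,-0.6,0],"rotation":[0,0,0]},{"offset":[0,0,0],"rotation":[0,0,0]}]'

```text
time: 6.35
tool_pos: [0.4547, -0.1591, 0.0558]
tcp_rot: [3.138, -0.133, 0.002]
force: [-0.0, -2.3, 5.9]
width: -0.003
grasp_force: 2.8
```

```bash
python3 -c "
from h import *
look()"
```

```text
t 6.35 box [-0.0177  0.0429  0.0558] toolaxes in box [[0.001, -1.0], [-1.0, -0.001]] F [-0.  -2.3  5.9] -0.003496434990893735
top 340 x [0.073  0.0796 0.1086 0.1257 0.1266] top z 0.0976 y mean of ridge 0.0418
   short [-0.102 -0.065  0.096] [-0.057 -0.018  0.114]
side 663 x [-0.0521 -0.0206  0.067   0.1257  0.1282] top z 0.1018 y mean of ridge 0.0486
   short [-0.103 -0.067  0.095] [-0.054 -0.02   0.11 ]
```

```bash
python3 - <<'E'
from h import *
tool()
p=cams.get_image('side'); cv2.imwrite('pics/s3.png',cv2.resize(p['img'][150:270,270:430],None,fx=4.5,fy=4.5)); tool()
E
```

```text
t 6.45 box [-0.0178  0.043   0.0557] toolaxes in box [[0.001, -1.0], [-1.0, -0.001]] F [-0.1 -1.2  4.9] -0.002034290649078397
t 6.5 box [-0.0178  0.043   0.0557] toolaxes in box [[0.001, -1.0], [-1.0, -0.001]] F [ 0.1 -0.9  5.9] -0.00612786605135588
```

View pics/s3.png

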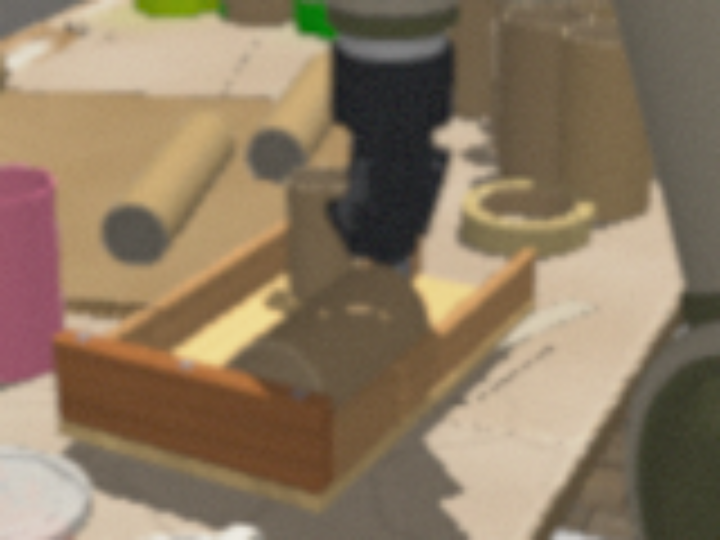

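The tube lies flat and centred, with its leading end about 13 mm short of the stop. The steady 5 N upward force suggests the finger knuckles are resting on the tube's upper rear edge, around (385,270). I'll back off, raise a little and push more slowly.

drive_tool --motion '[{"offset":[0,1,0],"rotation":[0,0,0]},{"offset":[0,0.5,-1.5],"rotation":[0,0,0]},{"offset":[0,-0.7,0],"rotation":[0,0,0]},{"offset":[0,-0.5,0],"rotation":[0,0,0]},{"offset":[0,-0.3,0],"rotation":[0,0,0]},{"offset":[0,-0.3,0],"rotation":[0,0,0]},{"offset":[0,-0.3,0],"rotation":[0,0,0]},{"offset":[0,-0.2,0],"rotation":[0,0,0]},{"offset":[0,0,0],"rotation":[0,0,0]},{"offset":[0,0,0],"rotation":[0,0,0]}]'

```text
time: 7.5
tool_pos: [0.455, -0.1514, 0.0703]
tcp_rot: [-3.139, 0.134, 0.0]
force: [0.2, -0.2, -0.4]
width: 0.0
grasp_force: 0.0
```

```bash
python3 -c "
from h import *
look()"
```

```text
t 7.5 box [-0.0101  0.0433  0.0703] toolaxes in box [[0.001, -1.0], [-1.0, -0.001]] F [ 0.2 -0.2 -0.4] 0.0002274572760759016
top 290 x [0.0843 0.0899 0.1174 0.1326 0.1333] top z 0.0977 y mean of ridge 0.0427
   short [-0.102 -0.066  0.095] [-0.057 -0.018  0.113]
side 657 x [-0.0145 -0.005   0.0733  0.1323  0.135 ] top z 0.0999 y mean of ridge 0.0485
   short [-0.101 -0.068  0.096] [-0.053 -0.031  0.111]
```

Clean contact now. I'll push on in small steps until the stop resists.

drive_tool --motion '[{"offset":[0,-0.2,0],"rotation":[0,0,0]},{"offset":[0,-0.2,0],"rotation":[0,0,0]},{"offset":[0,-0.1,0],"rotation":[0,0,0]},{"offset":[0,0,0],"rotation":[0,0,0]}]'

```text
time: 8.0
tool_pos: [0.4554, -0.1463, 0.0703]
tcp_rot: [-3.139, 0.134, 0.0]
force: [0.0, -0.3, -1.5]
width: 0.001
grasp_force: 0.0
```

drive_tool --motion '[{"offset":[0,-0.1,0],"rotation":[0,0,0]},{"offset":[0,-0.1,0],"rotation":[0,0,0]},{"offset":[0,0,0],"rotation":[0,0,0]}]'

```text
time: 8.3
tool_pos: [0.4562, -0.1452, 0.0708]
tcp_rot: [3.137, -0.134, 0.003]
force: [0.4, -5.4, 1.3]
width: -0.001
grasp_force: 2.4
```

drive_tool --motion '[{"offset":[0,-0.1,0],"rotation":[0,0,0]},{"offset":[0,-0.1,0],"rotation":[0,0,0]},{"offset":[0,0,0],"rotation":[0,0,0]}]'

```text
time: 8.6
tool_pos: [0.457, -0.1449, 0.0714]
tcp_rot: [3.134, -0.133, 0.006]
force: [-0.5, -13.3, 3.3]
width: -0.003
grasp_force: 6.8
```

The stop resists: 13 N with no further travel. Now I'll withdraw backwards and up.

drive_tool --motion '[{"offset":[0,0.6,0],"rotation":[0,0,0]},{"offset":[0,1.5,0],"rotation":[0,0,0]},{"offset":[0,2,0],"rotation":[0,0,0]},{"offset":[0,2,-2],"rotation":[0,0,0]},{"offset":[0,1,-4],"rotation":[0,0,0]},{"offset":[0,0,-4],"rotation":[0,0,0]},{"offset":[0,0,-4],"rotation":[0,0,0]},{"offset":[0,2,-3],"rotation":[0,0,0]},{"offset":[0,4,0],"rotation":[0,0,0]},{"offset":[0,4,0],"rotation":[0,0,0]},{"offset":[0,0,0],"rotation":[0,0,0]},{"offset":[0,0,0],"rotation":[0,0,0]}]'

```text
time: 9.8
tool_pos: [0.4407, -0.3135, 0.2397]
tcp_rot: [-3.137, 0.136, 0.001]
force: [0.1, -0.1, -0.7]
width: 0.003
grasp_force: 0.0
```

```bash
python3 - <<'E'
from h import *
look()
p=cams.get_image('top'); cv2.imwrite('pics/t4.png',cv2.resize(p['img'][180:280,255:395],None,fx=5,fy=5,interpolation=cv2.INTER_CUBIC))
E
```

```text
t 9.8 box [-0.1728  0.0436  0.2397] toolaxes in box [[-0.001, -1.0], [-1.0, 0.001]] F [ 0.1 -0.1 -0.7] 0.0025236708463403515
top 1171 x [0.0119 0.0145 0.0746 0.1351 0.1379] top z 0.0976 y mean of ridge 0.0448
   short [-0.102 -0.065  0.095] [-0.057 -0.018  0.112]
side 611 x [0.0109 0.0146 0.0806 0.1358 0.1379] top z 0.0954 y mean of ridge 0.0483
   short [-0.104 -0.067  0.095] [-0.055 -0.018  0.111]
```

View pics/t4.png

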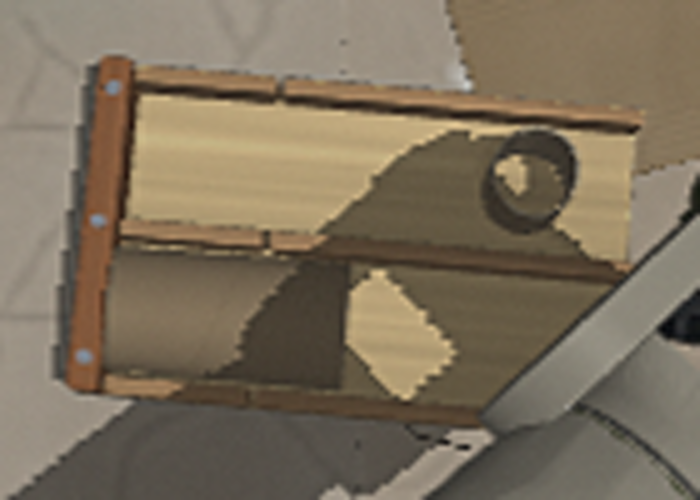

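The long tube lies flat against the stop at (110,310), with its rear end at box x of about 12 mm. The short tube stands unmoved at (530,180), and the arm is clear.

```bash
python3 -c "
from h import *
print(r.hand_in())"
```

```text
the job is handed in; nothing more can be done
None
```

The job is handed in: by the camera measurements, the long tube lies in its lane with its leading end against the stop, the short tube still stands where it was, and the robot touches nothing; `hand_in()` returned no verdict.

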